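Hang the steel weight on the sprung hook of the scale

TASK

Weigh the steel weight: pick it up by its stirrup and hang it on the sprung hook of the hanging scale. Nobody knows how heavy it is, and the hook dips as it takes the load, so ease the weight down until the hook carries all of it and no more, then let go, so that the hook neither drops, springs up nor bottoms out. Leave the weight hanging free and still, and do not disturb the other things on the table.

Things in the scene. Friction and masses are not known exactly. Their poses are not given: they have to be found in the camera images.
- weight: Loose steel weight, upright: disc 58 mm across, 22 mm high, with a stirrup on it. Origin: centre of the underside, z up. Legs (12 mm in x, 8 in y) at y = +-15 mm carry a head 38 mm long in y, 14 thick in x, z = 62 to 92 mm. Window under the head open along x: 22 mm wide, z = 22 to 62. Grip the head from above, fingers closing along y; the hook passes below. Mass unknown, 0.17 to 0.65 kg.
- weight_eye (a point): The point of the weight that rests in the hook: middle of the underside of the head, at (0, 0, 62 mm) in the weight's frame.
- weight_head (a point): Grip point of the weight: middle of its head, at (0, 0, 80 mm) in the weight's frame.
- scale: Hanging scale, fixed on the table: grey base plate (190 x 110 x 12 mm) with a grey spring housing at its back, 40 x 50 mm, its top 261 mm over the table, a white graduated plate on its front. Origin on the table straight under the hook's seat; x points from the hook to the housing (front face 85 mm behind the seat), z up.
- hook_seat (a point): Seat of the hook: lowest point of the top of its 8 mm round bar, 200 mm over the table unloaded; moves with the hook. The bar's underside is 9 mm below it; behind, the bar rises 10 mm above the seat; in front its tip, 30 mm to -x, reaches 16 mm above the seat. The weight's window goes over the tip in the scale's +x direction. Axes as the scale's.
- hook (a joint): How far the hook has been pushed down, m: 0 unloaded, bottom stop at 0.085. It is a light spring, 100 N per m (1 N for 10 mm) from zero load, with little damping: let go a few mm off balance, it bobs for some seconds.
- tape_roll: Bystander: rolled yellow tape measure, 49 mm across, 20 mm high. Origin at the centre of the underside.
- spool_1: Bystander: small upright thread spool, 26 mm across, 50 mm high. Origin at the centre of the underside.
- beeswax: Bystander: round amber cake of beeswax, 39 mm across, 13 mm high. Origin at the centre of the underside.
- overlock: Fixed obstacle: cream sewing machine on the table to the left of the work, between the robot's start and the work. Origin on the table. Solid over world x = 0.24 to 0.60, y = -0.15 to 0.25 m, up to 305 mm high; the thread antenna behind it (x = 0.53 m) reaches 450 mm.

How it is judged:
By the outcome, as a careful person would: the job done as asked, in the order asked, and still so for the second after the job is handed in, with the robot touching nothing.
It also fails if it takes over 64 s, if anything falls off the work surface, if the arm or the gripper's body presses on something with over 40 N, if the wrist force passes 120 N, or if a joint passes its speed limit or range.

ROBOT

A 6-joint arm with a two-finger parallel gripper is mounted at the origin on a cart in front of the work surface, level with it; the furniture and walls round the work are solid. World frame = base frame: x ahead of the robot, y to its left, z up, the work surface at z = 0. Lengths are in m, angles in degrees, forces in N, time in s.
With the tool pointing down it reaches from about 0.35 to 0.975 m from the base axis. Payload 17.4 kg.
Tool frame: the origin (TCP) lies at the very end of the fingers, on their centre line; the grasp point (between the pads) lies 19 mm behind it (ctrl.grasp_offset is the distance from the TCP to the grasp point, in m); z points along the fingers, y is the line along which they close (so a half turn about z gives the same grasp; the last joint's range is limited). The gripper opens to 85 mm and grips with 20 to 120 N. Pads are 22 mm wide; open, the fingers measure 114 mm over their backs; the gripper's body (76 mm by 85 mm) begins 54 mm behind the grasp point. The pads swing forward as they close: fully open they stand 13 mm farther back than shut.
Start: joints at [69.569, 6.646, 82.598, -0, 90.757, -2.166], TCP at [0.212, 0.641, 0.231] pointing down, gripper open.
Joint ranges: [-162.19, 162.19], [-47.58, 125.68], [4.15, 143.07], [-65.23, 245.23], [0.69, 171.88], [-170.13, 170.13]. Speed limits (degrees/s): [108.29, 108.29, 127.2, 180, 180, 180].

INTERFACE

Orientations are given as a 3x3 rotation matrix whose columns are the frame's x, y, z axes.
In Python, from rig import ctrl, vision, job gives the robot as it stands (ctrl), with the cameras (vision) and the job (job).
- The arm moves only by the tool shift_gripper, called after ">>>" as a command line: name --argument value ..., lists and objects as JSON in quotes. Schema: {"type":"object","properties":{"increments":{"type":"array","items":{"type":"object","properties":{"sx":{"type":"number"},"sy":{"type":"number"},"sz":{"type":"number"},"spin":{"type":"number"},"jaw":{"type":"number"}},"additionalProperties":false,"required":["jaw"]},"minItems":1,"maxItems":8},"force":{"type":"number"},"only":{"type":"string"},"quiet":{"type":"boolean"},"lines":{"type":"string"}},"required":["increments"],"additionalProperties":false}. increments is a list of rows, 1 to 8 of them, each an object with the fields sx, sy, sz (the shift in shares of 1 m (1.0 is 1 m)), spin (a turn about the tool's z in fractions of the full range, 1 being 120 degrees), jaw (the finger opening in m); a field left out counts as zero (the opening has to be given); each row is the pose to reach, as a shift and turn from the pose commanded when the call began, along the tool's axes at that moment; what a row does not reach only later rows make up. A row lasts 1/8 s, in which the tool goes at most 0.0625 m and 10.7 degrees, less where a joint would pass 70% of its speed; a pose out of reach is approached as far as the arm can. The fingers move at their own pace and stop on an object; force is the grip in N (left out, the last holds). Time passes only in rows, so rows that do not move let the fingers close. The tool returns the time, the measured TCP pose, the force, the opening and the grip force at its end. only (a regular expression) keeps the lines of the reply that match it, lines (a string "A,B") keeps lines A to B, and quiet returns only ok. Input that does not fit is refused with a message, and nothing moves.
- ctrl.get_obs(): the state, without advancing time (a new reading comes with each control period).
- vision.camera(name): name is "scene" or "top"; returns (picture, depth): 480x640x3 uint8, red, green, blue; 480x640 float32, m along the optical axis (not along the pixel's ray), 0 where there is no reading.
- vision.camera_model(name): a dict with "fovy" (degrees; the focal length in pixels is half the picture's height over the tangent of half this angle, whatever the lens; pixels are square), "cx", "cy" (the principal point, pixels), "T" (4x4, takes a point from camera to world coordinates). Camera axes: x right, y down, z forward; pixel columns grow to the right and rows downward; lengths in m; the calibration is good to about 2 mm. A picture is of the moment at which its call begins. camera_model takes no time and is no camera call.
- job.sign_off(): hands the job in; it is judged then, once.
The state is a dict: "time": time; "joint_positions": joint angles; "dq": joint speeds; "joint_efforts": joint torques, N m; "tool_pos": TCP position; "ee_rot": TCP orientation; "contact_force": force on the tool from outside, world axes, zero at the start; "moment": the same for the moment, N m; "opening": finger opening in m; "finger_force": force on a finger pad.
Only numpy, scipy, OpenCV 4.12 (cv2) and the standard library are available. Lean on these libraries where they do the work, as an engineer would, in place of code of your own. Each camera call takes 0.05 s, during which the arm holds its last target. There are 200 camera calls.

## Working session

There is one attempt and no reset: what is moved stays moved. The work goes in short steps, Python scripts to look and compute and a tool call to move; the robot and the scene stay as the last step left them, time stands still between calls to the robot, and variables do not carry over. Pictures are saved under pics/ and viewed, at most 10 in all, crops included, and the job is handed in when it is done.

```bash
ls; mkdir -p pics; python3 - <<'E'
from rig import ctrl, vision, job
import cv2,numpy as np
o=ctrl.get_obs();print(o['time'],o['tool_pos'],o['ee_rot'],ctrl.grasp_offset)
for n in('scene','top'):
    p,d=vision.camera(n);cv2.imwrite(f'pics/{n}0.png',p[:,:,::-1]);np.save(f'pics/{n}0.npy',d);print(vision.camera_model(n))
E
```

```text
pics
rig.py
0.0 [0.21148489 0.64081754 0.2305678 ] [[-9.49630289e-01  3.13372228e-01 -4.01587866e-04]
 [ 3.13372483e-01  9.49629673e-01 -1.08246233e-03]
 [ 4.21461216e-05 -1.15378560e-03 -9.99999334e-01]] 0.0187
{'fovy': 48.99531913129473, 'cx': 324.2054802533474, 'cy': 240.9063175951007, 'T': array([[ 0.77888918, -0.32109846,  0.5387276 , -0.08694096],
       [-0.6271521 , -0.3940513 ,  0.67186592, -0.88517985],
       [-0.0034488 , -0.86117324, -0.50829987,  0.68507869],
       [ 0.        ,  0.        ,  0.        ,  1.        ]])}
{'fovy': 54.52151504078102, 'cx': 319.4472565650013, 'cy': 246.5889331497352, 'T': array([[-0.01554013, -0.98895278,  0.14741404,  0.32939724],
       [-0.99986966,  0.0147247 , -0.00662131, -0.18793299],
       [ 0.00437754, -0.14749772, -0.98905271,  0.98971435],
       [ 0.        ,  0.        ,  0.        ,  1.        ]])}
```

View pics/scene0.png

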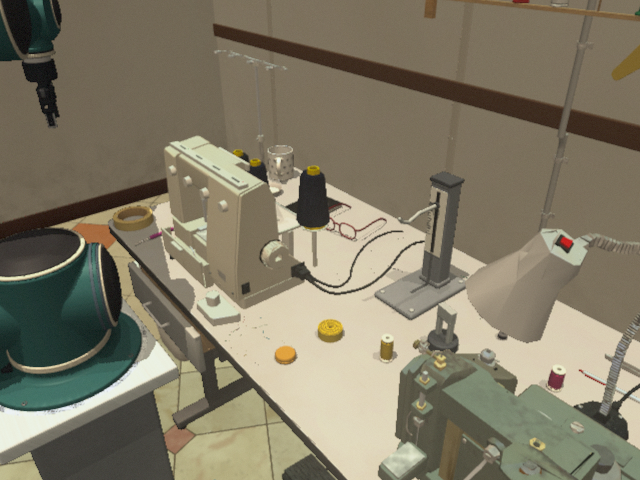

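View pics/top0.png

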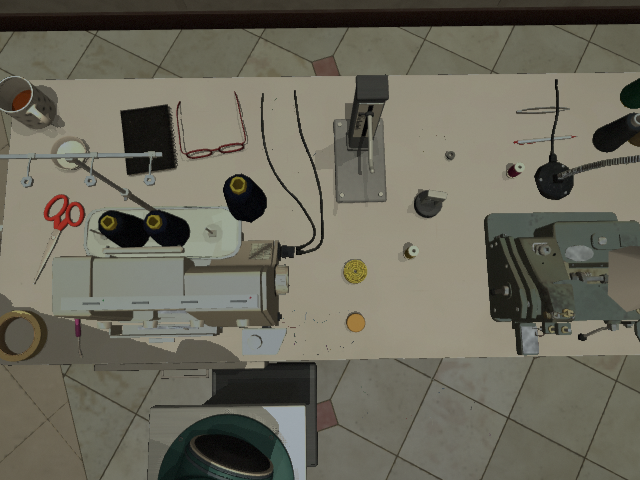

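The scene view shows the weight at about (443,325) and the scale at (430,240) with its hook tip at (402,218). In the top view the weight is at about (430,200) and the scale at (362,150). I'll enlarge both and deproject.

```bash
cat >h.py <<'E'
from rig import ctrl, vision, job
import numpy as np,cv2
def cloud(n,d):
    m=vision.camera_model(n);f=240/np.tan(np.radians(m['fovy']/2))
    v,u=np.mgrid[:480,:640]
    P=np.stack([(u-m['cx'])*d/f,(v-m['cy'])*d/f,d],-1)
    W=P@m['T'][:3,:3].T+m['T'][:3,3];W[d==0]=np.nan
    return W
def proj(n,p):
    m=vision.camera_model(n);f=240/np.tan(np.radians(m['fovy']/2))
    c=(np.atleast_2d(p)-m['T'][:3,3])@m['T'][:3,:3]
    return c[:,:2]/c[:,2:]*f+[m['cx'],m['cy']]
E
python3 - <<'E'
from h import *
np.set_printoptions(precision=4,suppress=True)
a=cv2.imread('pics/top0.png');s=cv2.imread('pics/scene0.png')
x=cv2.resize(a[70:230,325:465],None,fx=4,fy=4,interpolation=cv2.INTER_CUBIC)
cv2.imwrite('pics/topc.png',cv2.resize(a[70:220,325:475],(600,600),interpolation=cv2.INTER_CUBIC))
cv2.imwrite('pics/scenec.png',cv2.resize(s[165:365,360:500],(420,600),interpolation=cv2.INTER_CUBIC))
for n in('top','scene'):
    W=cloud(n,np.load(f'pics/{n}0.npy'));np.save(f'pics/W{n}.npy',W)
    v,u=np.mgrid[:480,:640]
    x,y,z=W[...,0],W[...,1],W[...,2]
    r=(slice(180,225),slice(405,455)) if n=='top' else (slice(295,360),slice(420,465))
    X=W[r].reshape(-1,3)
    for lo,hi in((.085,.1),(.017,.027),(.03,.08)):
        q=X[(X[:,2]>lo)&(X[:,2]<hi)]
        if len(q)>4:
            print(n,lo,len(q),q.mean(0),q.min(0),q.max(0))
            if lo==.085: print(np.median(q,0),cv2.minAreaRect((q[:,:2]*1000).astype(np.float32)))
            if lo==.017: print(cv2.minEnclosingCircle((q[:,:2]*1000).astype(np.float32)))
    r=(slice(70,210),slice(325,395)) if n=='top' else (slice(165,315),slice(370,475))
    X=W[r].reshape(-1,3)
    for lo,hi in((.007,.017),(.253,.27),(.17,.225)):
        q=X[(X[:,2]>lo)&(X[:,2]<hi)]
        print('S',n,lo,len(q),q.mean(0),q.min(0),q.max(0),cv2.minAreaRect((q[:,:2]*1000).astype(np.float32)))
E
```

```text
top 0.085 149 [ 0.5647 -0.4282  0.0909] [ 0.556  -0.4471  0.0851] [ 0.5747 -0.4101  0.0958]
[ 0.5649 -0.4273  0.0911] ((565.27490234375, -428.95684814453125), (38.29848098754883, 15.644953727722168), 77.7838134765625)
top 0.017 355 [ 0.5586 -0.4248  0.0212] [ 0.5363 -0.456   0.017 ] [ 0.5935 -0.4008  0.0269]
((565.0503540039062, -428.3342590332031), 28.726451873779297)
top 0.03 97 [ 0.562  -0.4245  0.0578] [ 0.5557 -0.4461  0.0303] [ 0.5738 -0.4091  0.0798]
S top 0.007 3117 [ 0.6493 -0.2823  0.0116] [ 0.5725 -0.3406  0.007 ] [ 0.763  -0.2299  0.017 ] ((667.6525268554688, -285.0170593261719), (189.8362579345703, 109.75636291503906), 0.46333950757980347)
S top 0.253 828 [ 0.7055 -0.2842  0.2602] [ 0.6848 -0.3119  0.253 ] [ 0.7299 -0.2578  0.2645] ((706.9459228515625, -284.9850769042969), (53.95137023925781, 45.019771575927734), 88.685791015625)
S top 0.17 639 [ 0.6635 -0.2821  0.2032] [ 0.5737 -0.3097  0.1703] [ 0.721  -0.2596  0.225 ] ((651.006103515625, -292.9261169433594), (149.839111328125, 48.76963424682617), 10.72606086730957)
scene 0.085 155 [ 0.5629 -0.4309  0.0912] [ 0.5544 -0
[... 310 characters left out ...]
56234741211)
scene 0.03 307 [ 0.5617 -0.4324  0.0563] [ 0.5547 -0.4494  0.0302] [ 0.5735 -0.4081  0.0799]
S scene 0.007 2260 [ 0.6509 -0.284   0.0128] [ 0.571  -0.3431  0.007 ] [ 0.8313 -0.0083  0.017 ] ((705.8927612304688, -172.47689819335938), (393.21563720703125, 209.3678741455078), 70.49285888671875)
S scene 0.253 355 [ 0.7023 -0.2893  0.2605] [ 0.6835 -0.3144  0.2531] [ 0.7325 -0.258   0.2647] ((707.907958984375, -286.1320495605469), (56.7750129699707, 48.484718322753906), 89.07853698730469)
S scene 0.17 853 [ 0.6797 -0.2945  0.1998] [ 0.5721 -0.3122  0.17  ] [ 0.728  -0.2609  0.2246] ((653.1600952148438, -279.24713134765625), (49.402984619140625, 157.05043029785156), 79.82301330566406)
```

View pics/topc.png

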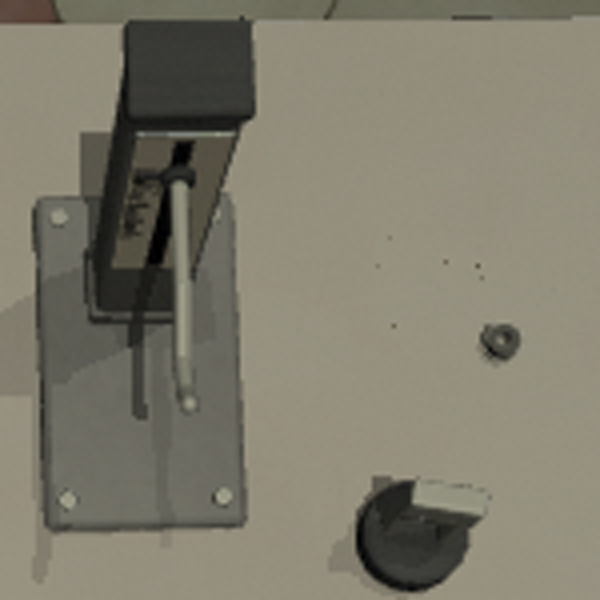

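View pics/scenec.png

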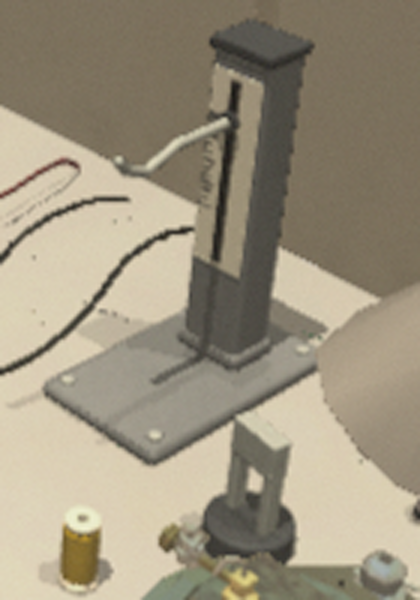

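```bash
python3 - <<'E'
from h import *
np.set_printoptions(precision=4,suppress=True)
for n in('top','scene'):
    W=np.load(f'pics/W{n}.npy');X=W.reshape(-1,3)
    q=X[(X[:,2]>.17)&(X[:,2]<.25)&(X[:,0]>.55)&(X[:,0]<.678)&(abs(X[:,1]+.285)<.03)]
    for a in np.arange(.565,.68,.01):
        s=q[(q[:,0]>=a)&(q[:,0]<a+.01)]
        if len(s):print(n,round(a,3),len(s),s.mean(0),s[:,2].max())
    f=X[(X[:,2]>.1)&(X[:,2]<.24)&(X[:,0]>.675)&(X[:,0]<.70)&(abs(X[:,1]+.285)<.018)]
    print('face',np.median(f,0),np.polyfit(f[:,1],f[:,0],1)[0])
W=np.load('pics/Wscene.npy');X=W.reshape(-1,3)
q=X[(X[:,0]>.5)&(X[:,0]<.95)&(X[:,1]<-.25)&(X[:,1]>-.75)&(X[:,2]>.27)]
print('tall',len(q));
for y in np.arange(-.75,-.25,.1):
    s=q[(q[:,1]>=y)&(q[:,1]<y+.1)]
    if len(s):print(y,s.min(0),s.max(0))
W=np.load('pics/Wtop.npy');q=W.reshape(-1,3);q=q[q[:,2]>.45];print(len(q),q.min(0),q.max(0))
E
```

```text
top 0.565 5 [ 0.5742 -0.2848  0.214 ] 0.21652550777706292
top 0.575 22 [ 0.5797 -0.2853  0.2122] 0.21758608459076179
top 0.585 18 [ 0.5901 -0.2851  0.2044] 0.2082466496409029
top 0.595 23 [ 0.6004 -0.2851  0.2   ] 0.2034649128262217
top 0.605 29 [ 0.6099 -0.2852  0.2006] 0.2052425577603415
top 0.615 31 [ 0.6196 -0.2847  0.2045] 0.2081511427969852
top 0.625 29 [ 0.6298 -0.2848  0.2073] 0.2114379504039905
top 0.635 30 [ 0.6402 -0.2851  0.2085] 0.2126944942290906
top 0.645 23 [ 0.6501 -0.2849  0.2092] 0.2128441691083237
top 0.655 21 [ 0.6601 -0.2847  0.2091] 0.21142712921630147
top 0.665 23 [ 0.6701 -0.285   0.2091] 0.21197607365069127
top 0.675 7 [ 0.6766 -0.2843  0.208 ] 0.21068051607957028
face [ 0.687  -0.2825  0.1892] -0.01033496578269518
scene 0.565 5 [ 0.5734 -0.2869  0.215 ] 0.21783717959283194
scene 0.575 20 [ 0.5792 -0.2879  0.2107] 0.2163300955023033
scene 0.585 16 [ 0.5905 -0.2875  0.2025] 0.20751139176951156
scene 0.595 16 [ 0.6005 -0.2882  0.1997] 0.2033799298726593
scene 0.605 19 [ 0.6105 -0.2872  0.2023] 0.2064537451398334
scene 0.615 19 [ 0.6202 -0.2871  0.2051] 0.20813849723868277
scene 0.625 17 [ 0.6304 -0.2872  0.2082] 0.21084256021228592
scene 0.635 13 [ 0.6393 -0.2874  0.2097] 0.21218740643165018
scene 0.645 14 [ 0.6491 -0.2874  0.2093] 0.21283315382387097
scene 0.655 16 [ 0.6603 -0.2869  0.2089] 0.21172693230184864
scene 0.665 14 [ 0.6703 -0.287   0.2089] 0.21259243534134348
scene 0.675 3 [ 0.6772 -0.2849  0.2092] 0.21182557676811825
face [ 0.6874 -0.2866  0.172 ] -0.01244216604473317
tall 4
-0.75 [ 0.5016 -0.7118  0.3822] [ 0.5049 -0.7086  0.3843]
493 [0.4856 0.0026 0.45  ] [0.5294 0.1764 0.4565]
```

```bash
python3 - <<'E'
from h import *
np.set_printoptions(precision=3,suppress=True)
X=np.concatenate([np.load(f'pics/W{n}.npy').reshape(-1,3) for n in('top','scene')])
q=X[(X[:,0]>.3)&(X[:,0]<.7)&(X[:,1]<-.3)&(X[:,1]>-.75)&(X[:,2]>.03)]
for a in np.arange(.3,.7,.05):
    print(round(a,2),[ (round(float(s[:,2].max()),2) if len(s) else 0) for s in [q[(q[:,0]>=a)&(q[:,0]<a+.05)&(q[:,1]>=y)&(q[:,1]<y+.05)] for y in np.arange(-.75,-.35,.05)]])
R=ctrl.get_obs()['ee_rot'];p=ctrl.get_obs()['tool_pos']
for t in([.55,.1,.5],[.565,-.4297,.5],[.565,-.4297,.16]):print(t,(np.array(t)-p)@R)
E
```

```text
0.3 [0.22, 0.39, 0.37, 0.25, 0.18, 0, 0, 0]
0.35 [0.41, 0.43, 0.4, 0.35, 0.18, 0, 0, 0]
0.4 [0.13, 0.42, 0.36, 0.18, 0.15, 0, 0, 0.05]
0.45 [0.4, 0.4, 0.16, 0.17, 0.12, 0, 0, 0.05]
0.5 [0.38, 0.12, 0.12, 0.04, 0.03, 0, 0, 0]
0.55 [0.26, 0, 0, 0, 0, 0, 0.1, 0]
0.6 [0.17, 0.13, 0.05, 0, 0, 0, 0, 0]
0.65 [0, 0, 0, 0, 0, 0, 0, 0]
[0.55, 0.1, 0.5] [-0.491 -0.408 -0.269]
[0.565, -0.4297, 0.5] [-0.671 -0.906 -0.268]
[0.565, -0.4297, 0.16] [-0.671 -0.906  0.072]
```

>>> shift_gripper --increments '[{"sz": -0.27, "jaw": 0.085}, {"sz": -0.27, "jaw": 0.085}, {"sz": -0.27, "jaw": 0.085}, {"sz": -0.27, "jaw": 0.085}, {"sz": -0.27, "jaw": 0.085}, {"sx": -0.15, "sy": -0.125, "sz": -0.27, "jaw": 0.085}, {"sx": -0.15, "sy": -0.125, "sz": -0.27, "jaw": 0.085}, {"sx": -0.15, "sy": -0.125, "sz": -0.27, "jaw": 0.085}]' --force 40

```text
time: 1.1
tool_pos: [0.3114, 0.4803, 0.5009]
ee_rot: [[-0.95, 0.313, -0.0], [0.313, 0.95, -0.0], [0.0, -0.001, -1.0]]
contact_force: [0.7, -0.1, -0.1]
opening: 0.0846
finger_force: 0.0
```

>>> shift_gripper --increments '[{"sx": -0.341, "sy": -0.283, "jaw": 0.085}, {"sx": -0.341, "sy": -0.283, "jaw": 0.085}, {"sx": -0.341, "sy": -0.283, "jaw": 0.085}, {"sx": -0.341, "sy": -0.283, "jaw": 0.085}, {"sx": -0.341, "sy": -0.283, "jaw": 0.085}, {"sx": -0.341, "sy": -0.283, "jaw": 0.085}, {"sx": -0.341, "sy": -0.283, "jaw": 0.085}, {"sx": -0.341, "sy": -0.283, "jaw": 0.085}]'

```text
time: 2.1
tool_pos: [0.5474, 0.1032, 0.5]
ee_rot: [[-0.948, 0.317, -0.002], [0.317, 0.948, -0.001], [0.002, -0.001, -1.0]]
contact_force: [-0.6, 0.8, -1.3]
opening: 0.0854
finger_force: 0.0
```

Units first: turns go in shares of 120 degrees. So -6.1 degrees is -0.0508.

>>> shift_gripper --increments '[{"sx": -0.18, "sy": -0.498, "spin": -0.0508, "jaw": 0.085}, {"sx": -0.18, "sy": -0.498, "spin": -0.0508, "jaw": 0.085}, {"sx": -0.18, "sy": -0.498, "spin": -0.0508, "jaw": 0.085}, {"sx": -0.18, "sy": -0.498, "spin": -0.0508, "jaw": 0.085}, {"sx": -0.18, "sy": -0.498, "spin": -0.0508, "jaw": 0.085}, {"sx": -0.18, "sy": -0.498, "spin": -0.0508, "jaw": 0.085}, {"sx": -0.18, "sy": -0.498, "spin": -0.0508, "jaw": 0.085}, {"sx": -0.18, "sy": -0.498, "spin": -0.0508, "jaw": 0.085}]'

```text
time: 3.1
tool_pos: [0.56, -0.3946, 0.5014]
ee_rot: [[-0.978, 0.21, 0.0], [0.21, 0.978, 0.0], [-0.0, 0.0, -1.0]]
contact_force: [0.7, -0.0, -0.0]
opening: 0.0849
finger_force: 0.0
```

>>> shift_gripper --increments '[{"sz": 0.1, "jaw": 0.085}, {"sz": 0.2, "jaw": 0.085}, {"sz": 0.32, "jaw": 0.085}, {"sz": 0.32, "jaw": 0.085}, {"sz": 0.32, "jaw": 0.085}, {"sz": 0.32, "jaw": 0.085}, {"sz": 0.32, "jaw": 0.085}]'

```text
time: 3.98
tool_pos: [0.5606, -0.3934, 0.1834]
ee_rot: [[-0.978, 0.21, 0.001], [0.21, 0.978, -0.001], [-0.001, -0.001, -1.0]]
contact_force: [-0.1, -0.1, 1.3]
opening: 0.0852
finger_force: 0.0
```

```bash
python3 - <<'E'
from h import *
o=ctrl.get_obs();p=o['tool_pos'];R=o['ee_rot'];print(p,np.degrees(np.arctan2(R[1,1],R[0,1])))
print((np.array([.565,-.4297,.061])-p)@R)
E
```

```text
[ 0.56056811 -0.39342977  0.1834254 ] 77.86105635326467
[-0.01179667 -0.03446137  0.1224598 ]
```

>>> shift_gripper --increments '[{"sx": -0.012, "sy": -0.034, "sz": 0.02, "jaw": 0.085}, {"sx": -0.012, "sy": -0.034, "sz": 0.04, "jaw": 0.085}, {"sx": -0.012, "sy": -0.034, "sz": 0.04, "jaw": 0.085}, {"sx": -0.012, "sy": -0.034, "sz": 0.04, "jaw": 0.085}]'

```text
time: 4.47
tool_pos: [0.565, -0.4291, 0.1434]
ee_rot: [[-0.978, 0.21, 0.002], [0.21, 0.978, -0.001], [-0.002, -0.001, -1.0]]
contact_force: [0.5, -0.6, -0.2]
opening: 0.0852
finger_force: 0.0
```

```bash
python3 - <<'E'
from h import *
for n in('top','scene'):
    p,d=vision.camera(n);np.save(f'pics/{n}1.npy',d);cv2.imwrite(f'pics/{n}1.png',p[:,:,::-1])
    if n=='scene':cv2.imwrite('pics/s1c.png',cv2.resize(p[220:380,380:540,::-1],(600,600),interpolation=cv2.INTER_CUBIC))
o=ctrl.get_obs();p=o['tool_pos'];R=o['ee_rot'];print(p,o['contact_force'])
print((np.array([.565,-.4297,.061])-p)@R)
E
```

```text
[ 0.5649358  -0.42916643  0.1431215 ] [ 0.231074    0.18254739 -0.58614418]
[-2.37661920e-05 -4.33739200e-04  8.21221131e-02]
```

View pics/s1c.png

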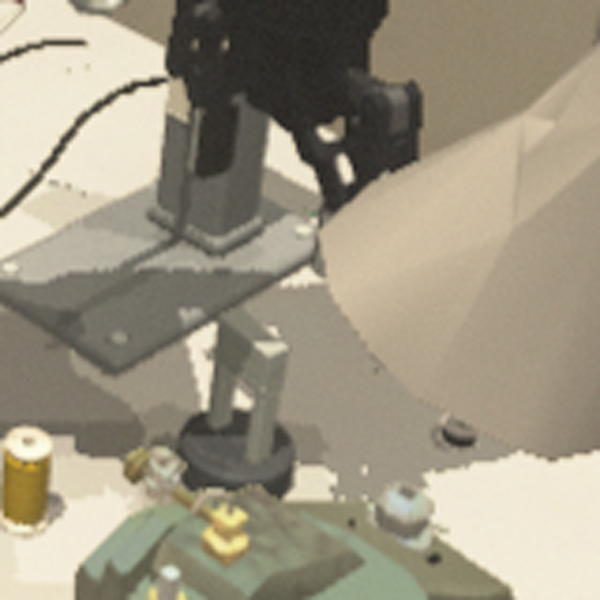

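The picture shows the open fingers straddling the head, which is at about (253,345) in the crop, and nothing else is in the way. I'll descend and grip.

>>> shift_gripper --increments '[{"sz": 0.03, "jaw": 0.085}, {"sz": 0.06, "jaw": 0.085}, {"sz": 0.082, "jaw": 0.085}, {"sz": 0.082, "jaw": 0.085}, {"sz": 0.082, "jaw": 0.085}]'

```text
time: 5.2
tool_pos: [0.565, -0.4296, 0.0608]
ee_rot: [[-0.978, 0.211, 0.001], [0.211, 0.978, -0.001], [-0.001, -0.001, -1.0]]
contact_force: [0.9, 0.7, 0.0]
opening: 0.0852
finger_force: 0.0
```

>>> shift_gripper --increments '[{"jaw": 0.05}, {"jaw": 0.03}, {"jaw": 0.03}, {"jaw": 0.03}, {"jaw": 0.03}, {"jaw": 0.03}]' --force 60

```text
time: 5.95
tool_pos: [0.5647, -0.4294, 0.06]
ee_rot: [[-0.978, 0.211, 0.001], [0.211, 0.978, -0.0], [-0.001, -0.0, -1.0]]
contact_force: [-0.6, 1.8, 6.0]
opening: 0.0375
finger_force: 60.3
```

>>> shift_gripper --increments '[{"sz": -0.02, "jaw": 0.03}, {"sz": -0.04, "jaw": 0.03}, {"sz": -0.06, "jaw": 0.03}, {"sz": -0.06, "jaw": 0.03}, {"sz": -0.06, "jaw": 0.03}, {"sz": -0.06, "jaw": 0.03}, {"sz": -0.06, "jaw": 0.03}, {"sz": -0.06, "jaw": 0.03}]'

```text
time: 6.95
tool_pos: [0.5644, -0.4293, 0.1189]
ee_rot: [[-0.978, 0.211, -0.0], [0.211, 0.978, 0.0], [0.0, 0.0, -1.0]]
contact_force: [-0.4, 0.2, -3.3]
opening: 0.0371
finger_force: 60.9
```

In the tool's units: -12.6 degrees is -0.105.

>>> shift_gripper --increments '[{"sx": 0.02, "sy": -0.004, "sz": -0.05, "jaw": 0.03}, {"sx": 0.043, "sy": -0.009, "sz": -0.101, "jaw": 0.03}, {"sx": 0.043, "sy": -0.009, "sz": -0.101, "spin": -0.0333, "jaw": 0.03}, {"sx": 0.053, "sy": 0.03, "sz": -0.101, "spin": -0.0667, "jaw": 0.03}, {"sx": 0.063, "sy": 0.08, "sz": -0.101, "spin": -0.105, "jaw": 0.03}, {"sx": 0.07, "sy": 0.115, "sz": -0.101, "spin": -0.105, "jaw": 0.03}, {"sx": 0.0736, "sy": 0.1305, "sz": -0.101, "spin": -0.105, "jaw": 0.03}, {"sx": 0.0736, "sy": 0.1305, "sz": -0.101, "spin": -0.105, "jaw": 0.03}]'

```text
time: 7.95
tool_pos: [0.5201, -0.2858, 0.2206]
ee_rot: [[-1.0, -0.008, 0.0], [-0.008, 1.0, -0.0], [-0.0, -0.0, -1.0]]
contact_force: [0.5, -0.7, -4.1]
opening: 0.037
finger_force: 62.2
```

>>> shift_gripper --increments '[{"jaw": 0.03}, {"jaw": 0.03}, {"jaw": 0.03}, {"jaw": 0.03}]'

```text
time: 8.45
tool_pos: [0.52, -0.2865, 0.2202]
ee_rot: [[-1.0, -0.007, -0.0], [-0.007, 1.0, 0.0], [0.0, 0.0, -1.0]]
contact_force: [-0.3, -0.9, -3.9]
opening: 0.0371
finger_force: 62.2
```

```bash
python3 - <<'E'
from h import *
np.set_printoptions(precision=4,suppress=True)
fs=[];
for n in('top','scene')*6:
    p,d=vision.camera(n);fs.append(ctrl.get_obs()['contact_force'])
    W=cloud(n,d);np.save(f'pics/{n}2.npy',W);cv2.imwrite(f'pics/{n}2.png',p[:,:,::-1])
print(np.mean(fs,0),np.std(fs,0))
s=cv2.imread('pics/scene2.png');u,v=proj('scene',[.55,-.286,.2])[0].astype(int);print(u,v)
cv2.imwrite('pics/s2c.png',cv2.resize(s[v-80:v+80,u-80:u+80],(600,600),interpolation=cv2.INTER_CUBIC))
o=ctrl.get_obs();p=o['tool_pos'];R=o['ee_rot'];print(p,np.degrees(np.arctan2(R[1,1],R[0,1])))
W=np.load('pics/scene2.npy').reshape(-1,3)
q=W[(abs(W[:,0]-.52)<.04)&(abs(W[:,1]+.286)<.04)]
for lo,hi in((.15,.158),(.162,.173),(.173,.187),(.18,.215),(.225,.25)):
    s=q[(q[:,2]>lo)&(q[:,2]<hi)]
    if len(s):print(lo,len(s),s.min(0),s.max(0),np.median(s,0))
print(W[(abs(W[:,0]-.52)<.035)&(abs(W[:,1]+.286)<.035)&(W[:,2]>.1)][:,2].min())
E
```

```text
[-0.163  -0.1393 -3.8319] [0.5817 0.4139 0.3646]
388 228
[ 0.52   -0.2863  0.2203] 90.43477462232438
0.162 155 [ 0.4902 -0.3163  0.1624] [ 0.538  -0.2675  0.1729] [ 0.5002 -0.3052  0.1683]
0.173 412 [ 0.4915 -0.3172  0.1733] [ 0.5454 -0.2588  0.1865] [ 0.5118 -0.2946  0.1825]
0.18 494 [ 0.4923 -0.3148  0.18  ] [ 0.5454 -0.2588  0.2149] [ 0.516  -0.2901  0.1838]
0.225 349 [ 0.5071 -0.3195  0.2251] [ 0.5287 -0.2529  0.25  ] [ 0.5139 -0.2921  0.2383]
0.16010525432967004
```

View pics/s2c.png

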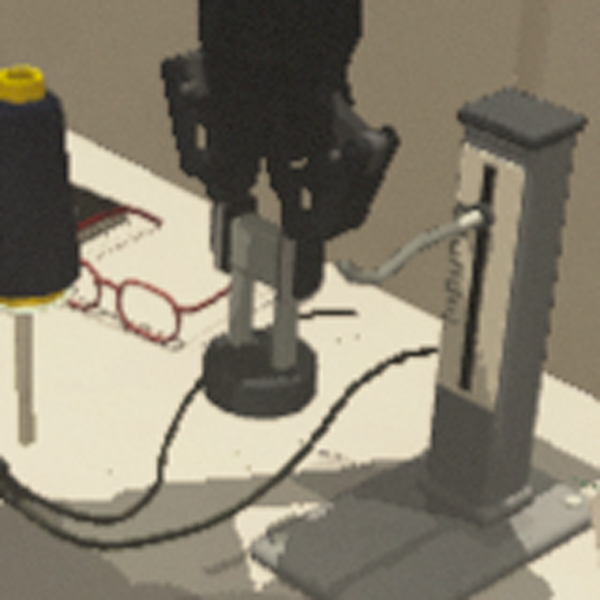

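The weight hangs upright in the gripper at about (262,310) in the crop. The hook tip is to its right at (345,268), level with the window. The lift force is 3.8 N, so I expect a dip of about 38 mm. Next I'll slide the window over the hook.

>>> shift_gripper --increments '[{"sx": -0.02, "jaw": 0.03}, {"sx": -0.04, "jaw": 0.03}, {"sx": -0.055, "jaw": 0.03}, {"sx": -0.07, "jaw": 0.03}, {"sx": -0.083, "jaw": 0.03}, {"sx": -0.083, "jaw": 0.03}, {"sx": -0.083, "jaw": 0.03}, {"sx": -0.083, "jaw": 0.03}]'

```text
time: 10.05
tool_pos: [0.6027, -0.2857, 0.2205]
ee_rot: [[-1.0, -0.007, 0.0], [-0.007, 1.0, -0.0], [-0.0, -0.0, -1.0]]
contact_force: [-0.7, 0.3, -4.5]
opening: 0.0372
finger_force: 62.2
```

>>> shift_gripper --increments '[{"sz": 0.004, "jaw": 0.03}, {"sz": 0.008, "jaw": 0.03}, {"sz": 0.012, "jaw": 0.03}, {"sz": 0.016, "jaw": 0.03}, {"sz": 0.018, "jaw": 0.03}, {"sz": 0.018, "jaw": 0.03}]'

```text
time: 10.8
tool_pos: [0.6029, -0.2856, 0.2021]
ee_rot: [[-1.0, -0.008, -0.0], [-0.008, 1.0, 0.0], [0.0, 0.0, -1.0]]
contact_force: [0.9, 0.4, -3.6]
opening: 0.0371
finger_force: 62.2
```

```bash
python3 - <<'E'
from h import *
np.set_printoptions(precision=4,suppress=True)
fs=[]
for n in('top','scene')*4:
    p,d=vision.camera(n);fs.append(ctrl.get_obs()['contact_force']);W=cloud(n,d).reshape(-1,3)
    if n=='scene':s=p[:,:,::-1].copy()
print(np.mean(fs,0),ctrl.get_obs()['tool_pos'])
u,v=proj('scene',[.6,-.286,.2])[0].astype(int)
cv2.imwrite('pics/s3c.png',cv2.resize(s[v-60:v+60,u-60:u+60],(600,600),interpolation=cv2.INTER_CUBIC))
E
```

```text
[ 0.3086  0.0566 -3.7297] [ 0.603  -0.2856  0.2024]
```

View pics/s3c.png

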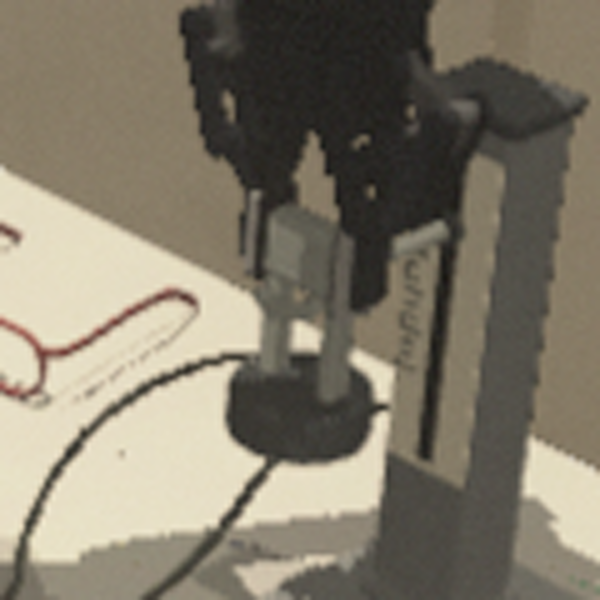

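The hook tip shows through the window at about (300,297) in the crop. I'll lower onto the hook most of the way, then trim on averaged force.

```bash
cat > f.py <<'E'
from h import *
np.set_printoptions(precision=4,suppress=True)
N=__import__('sys').argv
fs=[]
for i in range(int(N[1])):
    p,d=vision.camera('scene');o=ctrl.get_obs();fs.append(np.r_[o['contact_force'],o['moment']])
print(np.mean(fs,0),np.std(fs,0)[2]/len(fs)**.5,o['tool_pos'],o['time'])
W=cloud('scene',d);np.save('pics/last.npy',W);cv2.imwrite('pics/last.png',p[:,:,::-1])
W=W.reshape(-1,3);q=W[(W[:,0]>.635)&(W[:,0]<.676)&(abs(W[:,1]+.286)<.01)&(W[:,2]>.1)]
if len(q):print('rear bar z',len(q),np.median(q,0))
E
```

>>> shift_gripper --increments '[{"sz": 0.004, "jaw": 0.03}, {"sz": 0.008, "jaw": 0.03}, {"sz": 0.012, "jaw": 0.03}, {"sz": 0.016, "jaw": 0.03}, {"sz": 0.02, "jaw": 0.03}, {"sz": 0.024, "jaw": 0.03}, {"sz": 0.024, "jaw": 0.03}, {"sz": 0.024, "jaw": 0.03}]'

```text
time: 12.2
tool_pos: [0.603, -0.2856, 0.1785]
ee_rot: [[-1.0, -0.008, 0.0], [-0.008, 1.0, -0.0], [-0.0, -0.0, -1.0]]
contact_force: [-0.4, 0.7, -1.7]
opening: 0.0373
finger_force: 62.3
```

```bash
python3 f.py 16
```

```text
[-0.928   0.2506 -1.8921  0.0463  0.1468  0.0112] 0.09497306995858466 [ 0.603  -0.2856  0.1783] 13.0
rear bar z 17 [ 0.6622 -0.2886  0.1881]
```

>>> shift_gripper --increments '[{"sx": 0.001, "sz": 0.003, "jaw": 0.03}, {"sx": 0.002, "sz": 0.006, "jaw": 0.03}, {"sx": 0.002, "sz": 0.01, "jaw": 0.03}, {"sx": 0.002, "sz": 0.01, "jaw": 0.03}]'

```text
time: 13.5
tool_pos: [0.601, -0.2856, 0.1679]
ee_rot: [[-1.0, -0.008, -0.0], [-0.008, 1.0, 0.0], [0.0, 0.0, -1.0]]
contact_force: [1.7, -0.1, -0.5]
opening: 0.0374
finger_force: 62.4
```

```bash
python3 f.py 16
```

```text
[ 1.9263  0.1735 -1.0493  0.0358 -0.3338 -0.0057] 0.14110358733665107 [ 0.601  -0.2856  0.1683] 14.3
rear bar z 18 [ 0.6608 -0.2879  0.1766]
```

>>> shift_gripper --increments '[{"sx": -0.0006, "sz": 0.003, "jaw": 0.03}, {"sx": -0.0012, "sz": 0.006, "jaw": 0.03}, {"sx": -0.0012, "sz": 0.008, "jaw": 0.03}, {"sx": -0.0012, "sz": 0.008, "jaw": 0.03}, {"sx": -0.0012, "sz": 0.008, "jaw": 0.03}]'

```text
time: 14.92
tool_pos: [0.6022, -0.2856, 0.1604]
ee_rot: [[-1.0, -0.008, -0.0], [-0.008, 1.0, -0.0], [0.0, -0.0, -1.0]]
contact_force: [1.0, -0.7, -0.3]
opening: 0.037
finger_force: 62.4
```

```bash
python3 f.py 20
```

```text
[ 0.2736 -0.1651  0.0534 -0.043  -0.0189  0.0005] 0.10559715543012621 [ 0.6022 -0.2856  0.1603] 15.925
rear bar z 10 [ 0.6599 -0.2884  0.1684]
```

```bash
python3 f.py 40
```

```text
[ 0.3019 -0.4705 -0.0908 -0.0436 -0.0311  0.0059] 0.06412822333369962 [ 0.6022 -0.2856  0.1603] 17.925
rear bar z 10 [ 0.6592 -0.289   0.1688]
```

>>> shift_gripper --increments '[{"sz": 0.0004, "jaw": 0.03}, {"sz": 0.0004, "jaw": 0.03}, {"sz": 0.0004, "jaw": 0.03}, {"sz": 0.0004, "jaw": 0.03}]' --force 20

```text
time: 18.42
tool_pos: [0.6022, -0.2856, 0.1599]
ee_rot: [[-1.0, -0.008, 0.0], [-0.008, 1.0, 0.0], [-0.0, 0.0, -1.0]]
contact_force: [-0.5, -0.5, 0.4]
opening: 0.0372
finger_force: 62.5
```

```bash
python3 f.py 10
```

```text
[ 0.3998 -0.3075  0.2205 -0.0672 -0.0322  0.0081] 0.19274721953271057 [ 0.6022 -0.2856  0.1599] 18.925
rear bar z 12 [ 0.6611 -0.2884  0.1682]
```

>>> shift_gripper --increments '[{"jaw": 0.041}, {"jaw": 0.044}, {"jaw": 0.048}, {"jaw": 0.052}, {"jaw": 0.056}, {"jaw": 0.056}]'

```text
time: 19.68
tool_pos: [0.6022, -0.2856, 0.1599]
ee_rot: [[-1.0, -0.008, 0.0], [-0.008, 1.0, -0.0], [-0.0, -0.0, -1.0]]
contact_force: [-0.2, 0.9, -0.5]
opening: 0.0561
finger_force: 0.0
```

```bash
python3 f.py 3
```

```text
[-0.2282 -0.0978 -0.5883  0.0035 -0.0245 -0.0179] 0.22518588701831255 [ 0.6022 -0.2856  0.1599] 19.825
```

>>> shift_gripper --increments '[{"jaw": 0.056}, {"jaw": 0.056}]'

```text
time: 20.08
tool_pos: [0.6022, -0.2856, 0.1599]
ee_rot: [[-1.0, -0.008, -0.0], [-0.008, 1.0, 0.0], [0.0, 0.0, -1.0]]
contact_force: [-0.8, 0.1, -0.2]
opening: 0.0561
finger_force: 0.0
```

```bash
python3 f.py 2
```

```text
[-0.3994 -0.1222  0.3816  0.0585 -0.0129 -0.0443] 0.12722097865630397 [ 0.6022 -0.2856  0.1599] 20.175
```

>>> shift_gripper --increments '[{"sz": -0.01, "jaw": 0.056}, {"sz": -0.03, "jaw": 0.06}, {"sz": -0.07, "jaw": 0.06}, {"sz": -0.12, "jaw": 0.06}, {"sz": -0.17, "jaw": 0.06}, {"sz": -0.17, "jaw": 0.06}, {"sz": -0.17, "jaw": 0.06}]'

```text
time: 21.05
tool_pos: [0.6021, -0.2856, 0.3305]
ee_rot: [[-1.0, -0.008, 0.001], [-0.008, 1.0, -0.0], [-0.001, -0.0, -1.0]]
contact_force: [-0.4, -0.4, -0.1]
opening: 0.0601
finger_force: 0.0
```

```bash
python3 - <<'E'
from h import *
np.set_printoptions(precision=4,suppress=True)
for i in range(10):
    p,d=vision.camera('scene');W=cloud('scene',d).reshape(-1,3)
    q=W[(abs(W[:,0]-.603)<.04)&(abs(W[:,1]+.286)<.04)&(W[:,2]>.08)&(W[:,2]<.215)]
    h=q[q[:,2]>q[:,2].max()-.006];dz=q[(q[:,2]>.105)&(q[:,2]<.13)]
    print(round(ctrl.get_obs()['time'],2),q[:,2].min(),q[:,2].max(),h.mean(0),dz.mean(0))
cv2.imwrite('pics/s4.png',p[:,:,::-1])
u,v=proj('scene',[.6,-.286,.18])[0].astype(int)
cv2.imwrite('pics/s4c.png',cv2.resize(p[v-90:v+90,u-90:u+90,::-1],(600,600),interpolation=cv2.INTER_CUBIC))
p,d=vision.camera('top');cv2.imwrite('pics/t4.png',p[:,:,::-1])
E
```

```text
21.1 0.10105691558492824 0.19470492638214987 [ 0.6015 -0.2877  0.1921] [ 0.591  -0.2928  0.1189]
21.15 0.10096422785044701 0.1950562303484769 [ 0.6017 -0.2874  0.1922] [ 0.5908 -0.2927  0.1189]
21.2 0.10053623883798657 0.19479965622773565 [ 0.6019 -0.288   0.192 ] [ 0.591  -0.2929  0.1192]
21.25 0.10042098304649294 0.19499914251685552 [ 0.6017 -0.2878  0.192 ] [ 0.591  -0.2926  0.1191]
21.3 0.10026112851319358 0.19452089596268735 [ 0.6017 -0.2879  0.1919] [ 0.5911 -0.2927  0.1191]
21.35 0.10071693903785461 0.19475321287447672 [ 0.6019 -0.2878  0.192 ] [ 0.591  -0.2927  0.119 ]
21.4 0.10057302397060519 0.19562158131107088 [ 0.6021 -0.2875  0.1925] [ 0.591  -0.2927  0.119 ]
21.45 0.10106036488155234 0.19543182586594865 [ 0.6019 -0.288   0.1924] [ 0.591  -0.2929  0.119 ]
21.5 0.10039312498267661 0.19473405245898112 [ 0.6018 -0.288   0.192 ] [ 0.591  -0.2928  0.1191]
21.55 0.10000189514635405 0.1947255227119547 [ 0.6018 -0.2875  0.1922] [ 0.591  -0.2926  0.1192]
```

View pics/s4c.png

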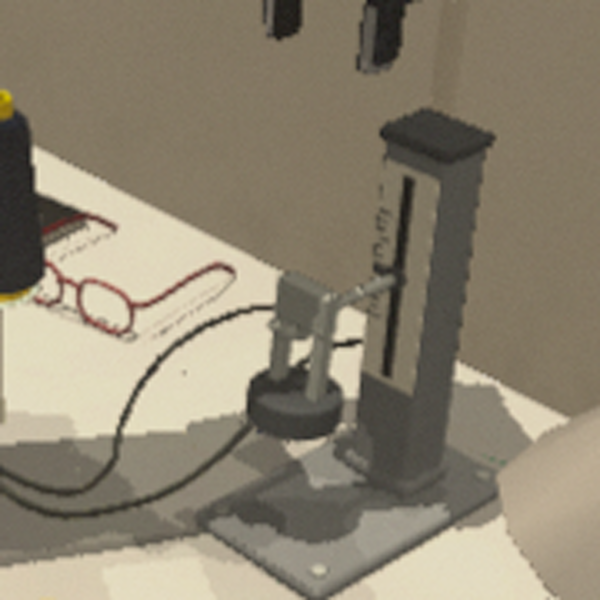

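The weight hangs upright on the hook, with its head at (300,300) and disc at (295,405) in the crop. It is free of the fingers and has stayed within 1 mm over 0.5 s. Handing in.

```bash
python3 -c "
from rig import ctrl, vision, job
print(job.sign_off())"
```

```text
the job is handed in; nothing more can be done
None
```

I hung the weight on the scale hook, where it hangs free and still with the gripper clear. It weighs about 0.39 kg (dip about 38 mm), and I handed the job in at 21.6 s.

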